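# Load the tilted lapping jig

## Task

Take the oblong work carrier (not the square one) from the rubber mat and press it flush, rib outwards, into the recess of the tilted lapping jig, against its sprung side pad. Then pull the jig's spring-loaded lock knob up to its stop, hold it there for a moment and let it spring back down. Leave the square carrier, bottle, handpiece and wrench where they are.

Things in the scene. Friction and masses are not known exactly. Their poses are not given: they have to be found in the camera images.
- carrier: Oblong steel work carrier, about 140 g: plate 46 (x) x 34 (y) x 10 mm with a 2 mm step round its foot; on it, centred, a grip rib 32 (x) x 12 (y) x 24 mm high (total height 34 mm). Starts rib up on the mat. Origin at the centre of the plate's underside, z up through the rib, x along the plate's long side and the rib. Either way round fits.
- bed: Aluminium bed of the fixed jig, 110 x 96 x 24 mm, inclined 30 degrees, its face looking up and towards the robot, with an oblong recess 48 (x) x 36 (y) x 10 mm deep, mouth chamfered 2 mm. Origin: centre of the recess floor, 60 mm above the table; z: normal out of the recess (face at z = 10 mm); x: up the slope, along the recess's long side; y: towards the knob.
- pad_tip (a point): Tip of a dark steel sprung pad, 14 mm wide, in the middle of the recess's upper (+x) end wall, 5 mm above the floor. Bevelled towards the mouth, it stands 4 mm proud of that wall and gives way with 4 to 5 N, so a carrier laid in the mouth stops part-way, often with its pad end high, and has to be pressed home with about 10 to 20 N on its rib (the pad end last).
- knob (a joint): Travel of the lock knob: 0 = down at rest, 0.012 m = pulled up to its stop. A spring pulls it back with 3.5 N at rest, 8 N at the stop.
- square_carrier: A square steel carrier that does not fit: plate 42 x 42 x 10 mm with the same rib (32 x 12 x 24 mm). On the mat beside the oblong one, in either place. Origin at the centre of its underside. Bystander.
- mat: Black ribbed rubber mat 170 (x) x 210 (y) x 4 mm, fixed on the table. Origin at the centre of its underside.
- bottle: White oil bottle with black cap, 52 mm in diameter, 130 mm high. Origin at the centre of its underside. Bystander.
- handpiece: Turned aluminium handpiece standing on end, 48 mm in diameter, 100 mm high. Origin at the centre of its underside. Bystander.
- wrench: Steel wrench 150 mm long lying on the table along its x. Origin under its centre. Bystander.
- knob_grip (a point): Centre of the lock knob's black round head, 30 mm in diameter, 20 mm high (11 mm below to 9 mm above this point), on a vertical 10 mm shaft over a black collar (38 mm in diameter, top 27 mm below this point at rest), on the blue housing (85 x 75 mm, 55 mm high), 125 mm beside the recess on the bed's +y side. This point is 92 mm above the table at rest.

How it is judged:
By the outcome, as a careful person would: the job done as asked, in the order asked, and still so for the second after the job is handed in, with the robot touching nothing.
It also fails if it takes over 58 s, if anything falls off the work surface, if the arm or the gripper's body presses on something with over 40 N, if the wrist force passes 120 N, or if a joint passes its speed limit or range.

## Robot

A 6-joint arm with a two-finger parallel gripper is mounted at the origin on the work surface. World frame = base frame: x ahead of the robot, y to its left, z up, the work surface at z = 0. Lengths are in mm, angles in rad, forces in N, time in s.
With the tool pointing down it reaches from about 350 to 975 mm from the base axis. Payload 7.1 kg.
Tool frame: the origin (TCP) lies midway between the tips of the shut fingers; the grasp point (between the pads) lies 19 mm behind it; z points along the fingers, y is the line along which they close (so a half turn about z gives the same grasp; the last joint's range is limited). The gripper opens to 88 mm and grips with 3 to 60 N. Pads are 20 mm wide; open, the fingers measure 115 mm over their backs; the gripper's body (75 mm by 178 mm) begins 61 mm behind the grasp point.
Start: joints at [-1.358, 0.423, 1.63, -0, 1.089, -0.019], TCP at [143.6, -608.263, 197.175] pointing down, gripper open.
Joint ranges: [-3, 3], [-0.9, 2.11], [0.09, 2.58], [-1.31, 4.45], [0.11, 2.69], [-2.54, 2.54]. Speed limits (rad/s): [2.39, 2.39, 3.01, 3.14, 3.14, 3.14].

## Interface

Orientations are given as a rotation vector (axis times angle).
In Python, from workcell import ctrl gives the robot as it stands. The module is installed in compiled form; this text tells all that it offers.
- The arm moves only by the tool servo_tool, never from a script. Its argument "increments" is a list of rows, each a list of 7 numbers: the shift along the world's x, y, z in cm, then the turn, a rotation vector about the world's x, y, z in degrees, then the opening, from -1 (shut) to 1 (fully open). A call has 1 to 20 rows; each row is the pose to reach, as a shift and turn from the pose commanded when the call began; what a row does not reach only later rows make up. A row lasts 1/12 s, in which the tool goes at most 41.7 mm and 7.16 degrees, less where a joint would pass 70% of its speed; a pose out of reach is approached as far as the arm can. A call with a gripper value outside its range is refused whole. The fingers move at their own pace and stop on an object; the grip force is fixed at half the most. Time passes only in rows, so rows that repeat a pose let the fingers close. It gives the time, the measured TCP pose, the force, the opening and the grip force at its end, in the units of the state.
- ctrl.get_obs(): the state, without advancing time (a new reading comes with each control period).
- ctrl.get_image(name): name is "scene" or "side" or "wrist"; returns a dict with "image" (480x640x3 uint8, red, green, blue), "fx", "fy", "cx", "cy" (pixels), "k1" (the pictures are not rectified: a ray, as slopes to the right and down, at radius r is drawn at 1 + k1 r^2 times it, then the intrinsics apply), "extrinsics" (4x4, takes a point from camera to world coordinates); the wrist camera has in their place "tool_from_camera" (4x4, takes a point from camera to tool coordinates, whose origin is the TCP and whose axes are the flange's). Camera axes: x right, y up, looking along -z (the intrinsics and any distortion apply to the point x, -y, -z); pixel columns grow to the right and rows downward; lengths in mm; the calibration is good to about 2 mm. A picture is of the moment at which its call begins: read the wrist's pose just before it. There is no depth.
- ctrl.close_job(): hands the job in; it is judged then, once.
The state is a dict: "t": time; "qpos": joint angles; "qvel": joint speeds; "joint_torque": joint torques, N m; "ee_pos": TCP position; "orientation": TCP orientation; "ft_force": force on the tool from outside, world axes, zero at the start; "moment": the same for the moment, N m; "width": finger opening in mm; "grasp_force": force on a finger pad.
Only numpy, scipy, OpenCV 4.12 (cv2) and the standard library are available. Lean on these libraries where they do the work, as an engineer would, in place of code of your own. Each camera call takes 0.05 s, during which the arm holds its last target. There are 200 camera calls.

## Working session

There is one attempt and no reset: what is moved stays moved. The work goes in short steps, Python scripts to look and compute and a tool call to move; the robot and the scene stay as the last step left them, time stands still between calls to the robot, and variables do not carry over. Pictures are saved under pics/ and viewed, at most 10 in all, crops included, and the job is handed in when it is done.

Besides the shell and the picture viewer there is one more tool, called after "Request:" by a JSON object that holds its "api" and its "payload". servo_tool: Moves the arm, as the interface text tells. Its arguments: {"type":"object","properties":{"increments":{"type":"array","items":{"type":"array","items":{"type":"number"}}}},"required":["increments"]}

```bash
mkdir -p pics
cat > h.py <<'E'
import numpy as np, cv2
from scipy.spatial.transform import Rotation as R
from workcell import ctrl
def grab(name,fn):
    o=ctrl.get_obs(); d=ctrl.get_image(name)
    cv2.imwrite('pics/'+fn+'.png',cv2.cvtColor(d['image'],cv2.COLOR_RGB2BGR))
    if 'extrinsics' in d: T=np.array(d['extrinsics'])
    else:
        W=np.eye(4); W[:3,:3]=R.from_rotvec(o['orientation']).as_matrix(); W[:3,3]=o['ee_pos']
        T=W@np.array(d['tool_from_camera'])
    np.savez('pics/'+fn+'.npz',T=T,k=[d['fx'],d['fy'],d['cx'],d['cy'],d['k1']])
def ray(fn,u,v):
    z=np.load('pics/'+fn+'.npz'); fx,fy,cx,cy,k1=z['k']
    K=np.array([[fx,0,cx],[0,fy,cy],[0,0,1]])
    p=cv2.undistortPoints(np.array([[[u,v]]],float),K,np.array([k1,0,0,0.]))[0,0]
    d=z['T'][:3,:3]@np.array([p[0],-p[1],-1]); return z['T'][:3,3],d
def atz(fn,u,v,zz):
    o,d=ray(fn,u,v); return (o+d*(zz-o[2])/d[2]).round(1)
def proj(fn,P):
    z=np.load('pics/'+fn+'.npz'); fx,fy,cx,cy,k1=z['k']
    p=z['T'][:3,:3].T@(np.array(P,float)-z['T'][:3,3]); x,y=p[0]/-p[2],-p[1]/-p[2]; s=1+k1*(x*x+y*y)
    return np.array([fx*x*s+cx,fy*y*s+cy]).round(1)
def tri(*obs):
    A=np.zeros((3,3));b=np.zeros(3)
    for f,u,v in obs:
        o,d=ray(f,u,v); d=d/np.linalg.norm(d); M=np.eye(3)-np.outer(d,d); A+=M;b+=M@o
    return np.linalg.solve(A,b).round(1)
E
python3 - <<'E'
from h import *
for n in('scene','side','wrist'):
    grab(n,n+'0')
    z=np.load(f'pics/{n}0.npz'); print(n,z['k'].round(3),z['T'].round(3).tolist())
o=ctrl.get_obs(); print(o)
E
```

```text
scene [ 5.57925e+02  5.57925e+02  3.23893e+02  2.32694e+02 -1.51000e-01] [[-0.841, -0.439, 0.316, 996.59], [0.54, -0.697, 0.472, 682.468], [0.013, 0.568, 0.823, 1260.94], [0.0, 0.0, 0.0, 1.0]]
side [ 6.13522e+02  6.13522e+02  3.26408e+02  2.48265e+02 -1.41000e-01] [[0.991, 0.071, -0.117, 404.952], [-0.137, 0.606, -0.784, -954.91], [0.015, 0.793, 0.61, 875.054], [0.0, 0.0, 0.0, 1.0]]
wrist [ 3.74967e+02  3.74967e+02  3.20164e+02  2.34674e+02 -2.40000e-02] [[0.229, 0.938, 0.261, 214.116], [-0.973, 0.221, 0.06, -591.34], [-0.001, -0.268, 0.963, 383.629], [0.0, 0.0, 0.0, 1.0]]
{'t': 0.15, 'qpos': array([-1.35799114e+00,  4.23639094e-01,  1.63053035e+00, -3.80323092e-05,
        1.08859923e+00, -1.90109740e-02]), 'qvel': array([-0.00090891, -0.00230471, -0.0022836 , -0.00152799,  0.00033721,
        0.00078728]), 'joint_torque': array([-1.57521248e-03, -5.44985855e+01, -2.73921722e+01,  6.43351511e-02,
        2.04334228e-02, -8.02580803e-05]), 'ee_pos': array([ 143.49795704, -607.81564296,  196.59040298]), 'orientation': array([-3.11935049e+00, -3.63213727e-01,  2.31295792e-04]), 'ft_force': array([0.47266259, 0.04896087, 0.78053352]), 'moment': array([ 0.00988012,  0.01184602, -0.0216206 ]), 'grasp_force': 0.0, 'width': 87.98438527023441}
```

View pics/scene0.png

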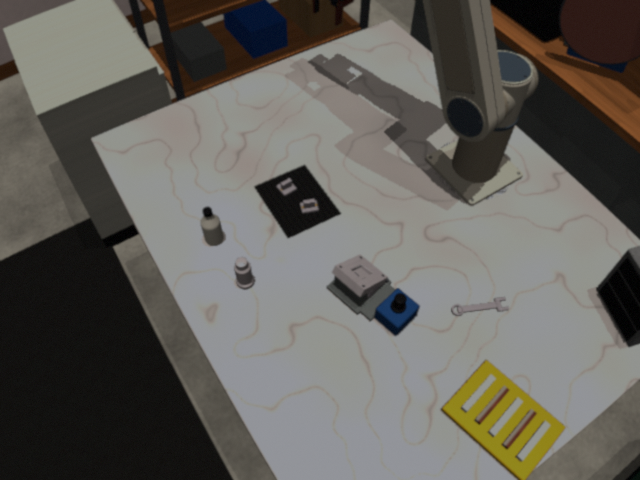

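View pics/side0.png

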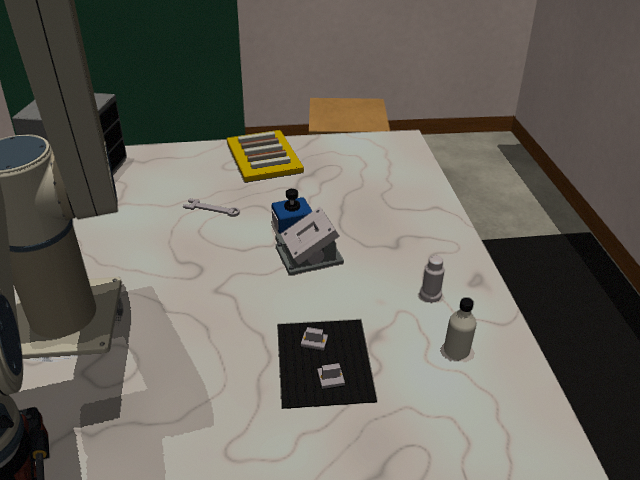

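The scene view shows the mat around (297,200), with carriers at (287,186) and (309,206). The jig recess is at (362,271) and the knob at (399,299). In the side view the carriers are at (314,338) and (331,376), the recess at (306,236) and the knob at (291,194).

Run:
```python
from h import *
print('A',tri(('scene0',309,206),('side0',314,338)),'B',tri(('scene0',287,186),('side0',331,376)))
print('rec',tri(('scene0',362,271),('side0',306,236)),'knob',tri(('scene0',399,299),('side0',291,195)))
print('mat corners',[atz('side0',*p,4) for p in((279,322),(365,320),(376,402),(281,407))])
print('bottle',atz('side0',458,355,0),'hp',atz('side0',431,296,0))
a=cv2.imread('pics/side0.png');b=cv2.imread('pics/scene0.png')
c=[cv2.resize(x,(400,400),interpolation=cv2.INTER_CUBIC) for x in(a[310:410,280:380],a[180:280,260:360],b[160:230,270:340],b[245:345,325:425])]
cv2.imwrite('pics/crop0.png',cv2.resize(np.vstack([np.hstack(c[:2]),np.hstack(c[2:])]),(600,600)))
z=np.load('pics/wrist0.npz');o=ctrl.get_obs()
W=np.eye(4); W[:3,:3]=R.from_rotvec(o['orientation']).as_matrix(); W[:3,3]=o['ee_pos']
print((np.linalg.inv(W)@z['T']).round(2), W.round(3))
```

```text
A [ 506.5 -129.7   16.9] B [ 523.6 -226.4   15.5]
rec [520.6 142.8  61.2] knob [500.6 267.2  91.4]
mat corners [array([444.4, -65.1,   4. ]), array([617.8, -80.4,   4. ]), array([ 598.9, -287.9,    4. ]), array([ 431.2, -277.8,    4. ])]
bottle [ 780.  -194.8    0. ] hp [773.1 -22.1   0. ]
[[-0.0000e+00  9.6000e-01  2.7000e-01  7.2510e+01]
 [ 1.0000e+00  0.0000e+00  0.0000e+00 -3.0000e-02]
 [ 0.0000e+00  2.7000e-01 -9.6000e-01 -1.8704e+02]
 [ 0.0000e+00  0.0000e+00  0.0000e+00  1.0000e+00]] [[ 9.73000e-01  2.30000e-01 -0.00000e+00  1.43498e+02]
 [ 2.30000e-01 -9.73000e-01  1.00000e-03 -6.07816e+02]
 [-0.00000e+00 -1.00000e-03 -1.00000e+00  1.96590e+02]
 [ 0.00000e+00  0.00000e+00  0.00000e+00  1.00000e+00]]
```

View pics/crop0.png

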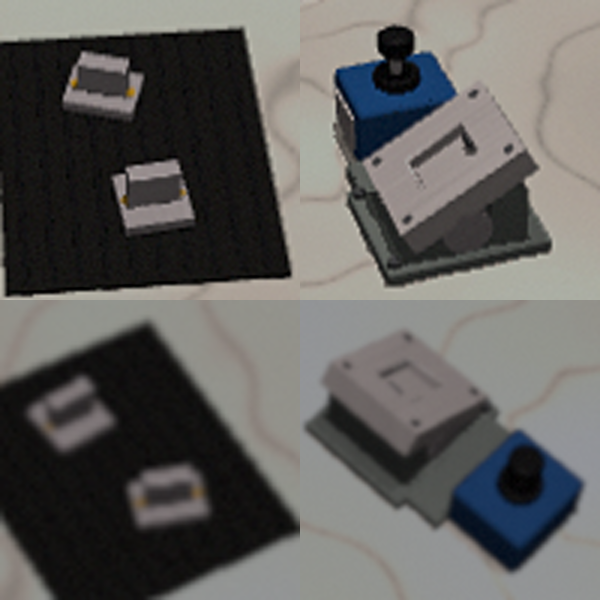

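The crops show A, the one nearer the jig, as apparently the oblong carrier. I'll check it from the wrist camera.

Request:
{"api": "servo_tool", "payload": {"increments": [[36,44,-6,0,0,0,1],[36,44,-6,0,0,0,1],[36,44,-6,0,0,0,1],[36,44,-6,0,0,0,1],[36,44,-6,0,0,0,1],[36,44,-6,0,0,0,1],[36,44,-6,0,0,0,1],[36,44,-6,0,0,0,1],[36,44,-6,0,0,0,1],[36,44,-6,0,0,0,1],[36,44,-6,0,0,0,1],[36,44,-6,0,0,0,1],[36,44,-6,0,0,0,1],[36,44,-6,0,0,0,1],[36,44,-6,0,0,0,1],[36,44,-6,0,0,0,1],[36,44,-6,0,0,0,1],[36,44,-6,0,0,0,1]]}}

```text
t: 1.65
ee_pos: [502.8, -169.0, 137.1]
orientation: [-3.121, -0.362, 0.001]
ft_force: [-0.6, 0.5, -0.1]
width: 87.7
grasp_force: 0.0
```

Run:
```python
from h import *
grab('wrist','w1'); print(ctrl.get_obs()['ee_pos'],ctrl.get_obs()['orientation'])
```

```text
[ 502.84959149 -169.24092719  137.24418115] [ 3.12078639e+00  3.60768056e-01 -3.42352538e-04]
```

View pics/w1.png

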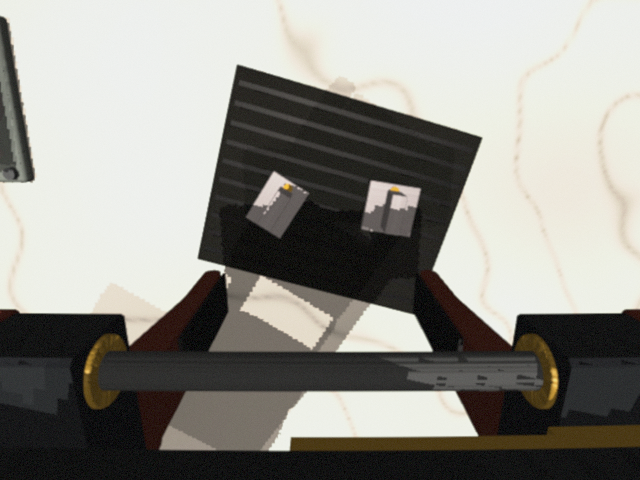

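The wrist view shows the oblong carrier at left, about (277,204), and the square one at right, about (391,208). I'll take a crop to read the corners.

Run:
```python
from h import *
a=cv2.imread('pics/w1.png')[160:250,232:322]
cv2.imwrite('pics/c1.png',cv2.resize(cv2.convertScaleAbs(a,alpha=1.3,beta=30),(540,540),interpolation=cv2.INTER_CUBIC))
```

```text
(no output)
```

View pics/c1.png

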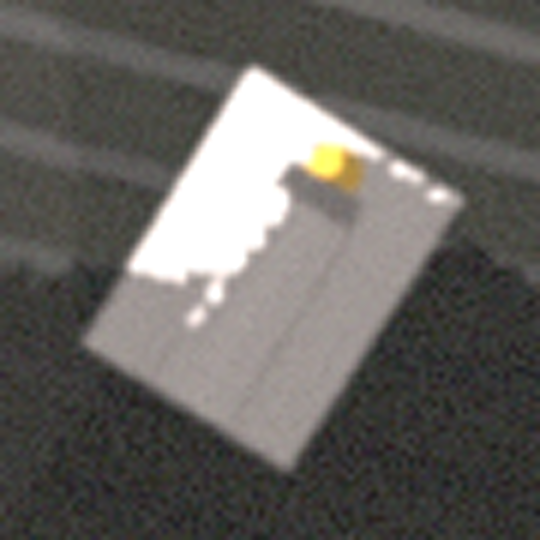

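The plate corners in the full image are roughly (274,171), (309,193), (280,238) and (245,217).

Run:
```python
from h import *
P=[atz('w1',231.6+u/6,159.6+v/6,14) for u,v in((252,65),(463,200),(292,472),(82,343))]
P=np.array(P);c=P.mean(0);print(P,c)
print([np.linalg.norm(P[i]-P[(i+1)%4]).round(1) for i in range(4)])
e=(P[0]-P[3])+(P[1]-P[2]); f=(P[1]-P[0])+(P[2]-P[3])
yaw=np.degrees(np.arctan2(e[1],e[0])); print('yaw',yaw,np.degrees(np.arctan2(f[1],f[0]))+90)
o=ctrl.get_obs();M=R.from_rotvec(o['orientation']).as_matrix();print('tool yaw',np.degrees(np.arctan2(M[1,0],M[0,0])),o['ee_pos'])
for f,u,v in(('scene0',309,206),('side0',314,338)):print(proj(f,[*c[:2],20]))
```

```text
[[ 533.8 -122.5   14. ]
 [ 522.2 -154.7   14. ]
 [ 478.3 -139.4   14. ]
 [ 490.1 -106.7   14. ]] [ 506.1   -130.825   14.   ]
[np.float64(34.2), np.float64(46.5), np.float64(34.8), np.float64(46.5)]
yaw -19.54602403565306 -19.827006951556328
tool yaw 13.188432292161824 [ 502.84959149 -169.24092719  137.24418115]
[308.5 205.1]
[313.3 337.2]
```

Request:
{"api": "servo_tool", "payload": {"increments": [[0.24,3.7,-7,0,0,-33,0.1],[0.24,3.7,-7,0,0,-33,0.1],[0.24,3.7,-7,0,0,-33,0.1],[0.24,3.7,-7,0,0,-33,0.1],[0.24,3.7,-7,0,0,-33,0.1],[0.24,3.7,-7,0,0,-33,0.1],[0.24,3.7,-7,0,0,-33,0.1],[0.24,3.7,-9,0,0,-33,0.1],[0.24,3.7,-11,0,0,-33,0.1],[0.24,3.7,-12.05,0,0,-33,0.1],[0.24,3.7,-12.05,0,0,-33,0.1],[0.24,3.7,-12.05,0,0,-33,0.1],[0.24,3.7,-12.05,0,0,-33,-1],[0.24,3.7,-12.05,0,0,-33,-1],[0.24,3.7,-12.05,0,0,-33,-1],[0.24,3.7,-12.05,0,0,-33,-1],[0.24,3.7,-12.05,0,0,-33,-1],[0.24,3.7,-12.05,0,0,-33,-1],[0.24,3.7,-12.05,0,0,-33,-1],[0.24,3.7,-12.05,0,0,-33,-1]]}}

```text
t: 3.37
ee_pos: [506.0, -131.3, 16.7]
orientation: [3.095, -0.538, 0.0]
ft_force: [0.1, -0.2, 0.1]
width: 0.6
grasp_force: 0.0
```

Run:
```python
from h import *
print(ctrl.get_obs())
grab('wrist','w2');grab('side','s2')
a=cv2.imread('pics/w2.png');b=cv2.imread('pics/side0.png');b=cv2.imread('pics/s2.png')[290:410,240:400]
cv2.imwrite('pics/c2.png',np.hstack([cv2.resize(a,(400,300)),cv2.resize(b,(400,300),interpolation=cv2.INTER_CUBIC)]))
```

```text
{'t': 3.3667, 'qpos': array([-2.76542713e-01,  5.60692343e-01,  1.95065405e+00, -2.26554926e-05,
        6.30168920e-01,  1.63830818e+00]), 'qvel': array([ 0.00046633,  0.00137973,  0.00088104, -0.00020276, -0.00035736,
        0.00213401]), 'joint_torque': array([ 1.50425334e-03, -5.07193458e+01, -1.56323791e+01,  6.05990950e-03,
       -7.37129292e-02, -3.14192803e-04]), 'ee_pos': array([ 506.01962355, -131.25054702,   16.72183701]), 'orientation': array([ 3.09520588e+00, -5.37746031e-01,  1.18631105e-04]), 'ft_force': array([ 0.08081714, -0.17256266,  0.14890109]), 'moment': array([ 0.0264067 , -0.01103156, -0.01189271]), 'grasp_force': 0.0, 'width': 0.6089237687516521}
```

View pics/c2.png

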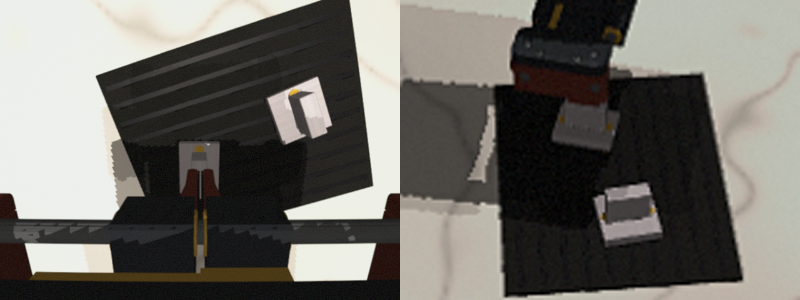

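Run:
```python
from h import *
a=cv2.imread('pics/w2.png')[210:330,260:380];b=cv2.imread('pics/s2.png')[285:365,270:350]
f=lambda x:cv2.resize(cv2.convertScaleAbs(x,alpha=1.6,beta=25),(400,400),interpolation=cv2.INTER_CUBIC)
cv2.imwrite('pics/c3.png',np.hstack([f(a),f(b)]))
c=np.array([506.1,-130.8,0]);y=np.radians(-19.7);ex=np.array([np.cos(y),np.sin(y),0]);ey=np.array([-ex[1],ex[0],0])
for n,off,s in(('w2',(260,210),400/120),('s2',(270,285),5)):
    q=lambda P:((proj(n,P)-off)*s+(400 if n=='s2' else 0)*np.array([1,0])).round()
    print(n,'tcp',q([506,-131.3,16.7]),'plate',[q(c+sx*23*ex+sy*17*ey+[0,0,14]) for sx,sy in((1,1),(1,-1),(-1,-1),(-1,1))],'ribtop',[q(c+sx*16*ex+[0,0,38]) for sx in(1,-1)])
```

```text
w2 tcp [199. 206.] plate [array([87., 63.]), array([304.,  63.]), array([298., 329.]), array([ 94., 329.])] ribtop [array([195., 155.]), array([195., 361.])]
s2 tcp [616. 268.] plate [array([684., 250.]), array([666., 312.]), array([548., 293.]), array([569., 232.])] ribtop [array([658., 234.]), array([576., 221.])]
```

View pics/c3.png

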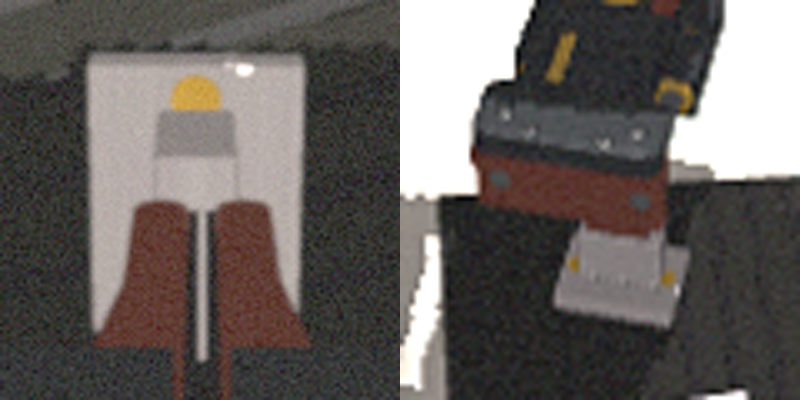

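The crops show the fingers shut on nothing just above the rib top. The real tips end about 20–25 mm short of the stated TCP. I'll reopen, go lower and watch the force.

Request:
{"api": "servo_tool", "payload": {"increments": [[0,0,0,0,0,0,0.1],[0,0,0,0,0,0,0.1],[0,0,0,0,0,0,0.1],[0,0,0,0,0,0,0.1],[0,0,-0.5,0,0,0,0.1],[0,0,-1.0,0,0,0,0.1],[0,0,-1.4,0,0,0,0.1],[0,0,-1.6,0,0,0,0.1],[0,0,-1.6,0,0,0,0.1]]}}

```text
t: 4.22
ee_pos: [505.5, -131.1, -0.1]
orientation: [-3.095, 0.538, 0.002]
ft_force: [0.0, 0.7, 0.1]
width: 48.3
grasp_force: 0.0
```

Run:
```python
from h import *
grab('side','s4');grab('wrist','w4');print(ctrl.get_obs()['ft_force'])
a=cv2.imread('pics/w4.png')[160:340,230:410];b=cv2.imread('pics/s4.png')[285:365,270:350]
f=lambda x:cv2.resize(cv2.convertScaleAbs(x,alpha=1.6,beta=25),(400,400),interpolation=cv2.INTER_CUBIC)
cv2.imwrite('pics/c4.png',np.hstack([f(a),f(b)]))
```

```text
[-0.06861678 -0.7527446   0.27731567]
```

View pics/c4.png

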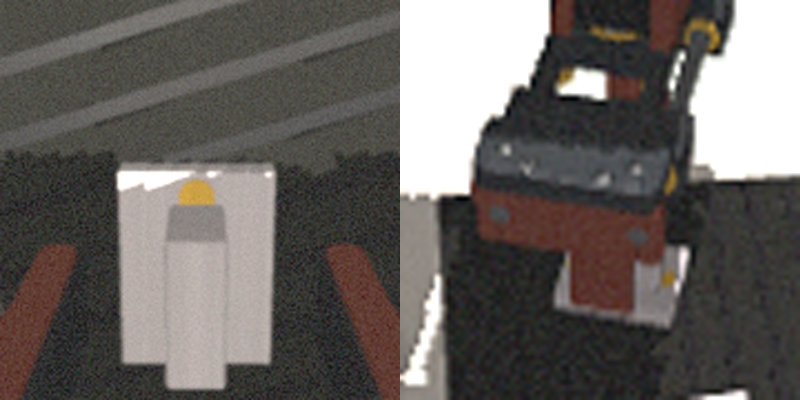

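The fingers straddle the rib with their tips about 5–8 mm above the plate. I'll go down 4 mm and grip.

Request:
{"api": "servo_tool", "payload": {"increments": [[0,0,-0.2,0,0,0,0.1],[0,0,-0.4,0,0,0,0.1],[0,0,-0.4,0,0,0,-1],[0,0,-0.4,0,0,0,-1],[0,0,-0.4,0,0,0,-1],[0,0,-0.4,0,0,0,-1],[0,0,-0.4,0,0,0,-1],[0,0,-0.4,0,0,0,-1],[0,0,-0.4,0,0,0,-1],[0,0,-0.4,0,0,0,-1]]}}

```text
t: 5.15
ee_pos: [506.1, -131.3, -3.3]
orientation: [-3.095, 0.538, -0.0]
ft_force: [-1.3, 0.5, 0.6]
width: 11.9
grasp_force: 30.0
```

```bash
cat >> h.py <<'E'
def bedR(yaw):
    return R.from_euler('z',yaw,degrees=True)*R.from_euler('y',-30,degrees=True)
def move(T,Rt,cmd=None,cR=None):
    o=ctrl.get_obs(); p=o['ee_pos'] if cmd is None else np.array(cmd)
    Rn=R.from_rotvec(o['orientation']) if cR is None else cR
    rv=np.degrees((Rt*Rn.inv()).as_rotvec()); print('shift cm',((np.array(T)-p)/10).round(2),'turn',rv.round(2))
E
python3 - <<'E'
from h import *
B=bedR(9.1); Rt=B*R.from_euler('x',180,degrees=True)
T=np.array([521,143,60])+B.apply([-40,0,80]); print(T); move(T,Rt)
o=ctrl.get_obs(); print(o['qpos'])
E
```

```text
[447.2984301  131.19492115 109.2820323 ]
shift cm [-5.88 26.25 11.25] turn [ -2.81 -30.18  28.15]
[-2.76574605e-01  5.97913304e-01  1.95309229e+00  6.13369313e-05
  5.90464882e-01  1.63837237e+00]
```

Request:
{"api": "servo_tool", "payload": {"increments": [[0,0,4,0,0,0,-1],[0,0,8,0,0,0,-1],[-0.5,2,12,-0.4,-5,4.7,-1],[-2,6,16,-0.9,-10,9.4,-1],[-3,10,18,-1.4,-15,14,-1],[-4.5,14,18,-1.9,-20,18.8,-1],[-5.5,18,17,-2.3,-25,23.5,-1],[-5.9,22,15,-2.8,-30.2,28.1,-1],[-5.9,26.2,11.2,-2.8,-30.2,28.1,-1],[-5.9,26.2,11.2,-2.8,-30.2,28.1,-1],[-5.9,26.2,11.2,-2.8,-30.2,28.1,-1],[-5.9,26.2,11.2,-2.8,-30.2,28.1,-1],[-5.9,26.2,11.2,-2.8,-30.2,28.1,-1],[-5.9,26.2,11.2,-2.8,-30.2,28.1,-1]]}}

```text
t: 6.32
ee_pos: [448.6, 123.3, 125.2]
orientation: [-3.003, -0.234, -0.776]
ft_force: [-0.0, -1.9, -0.1]
width: 11.8
grasp_force: 30.0
```

Run:
```python
from h import *
grab('wrist','w5');o=ctrl.get_obs();print(o['qpos'])
```

```text
[ 0.29956248  0.18571589  2.37479472 -0.75226413  0.1107036   2.44707216]
```

View pics/w5.png

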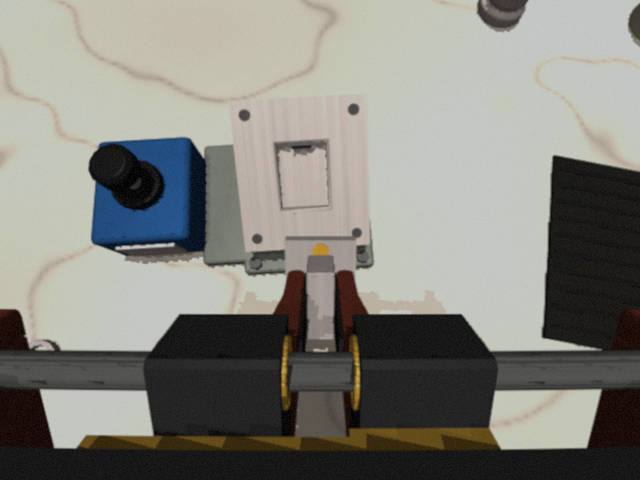

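The wrist view shows the recess mouth at (275,142), (328,140), (330,207) and (280,210), with the pad at its top end (300,147). The bed holes are at (244,115), (353,109), (357,233) and (257,239), and the knob head is at (114,163). q5 has hit its 0.11 limit. I'll fit the arm geometry to see which tilts are reachable, and compute the jig pose.

```bash
cat > arm.py <<'E'
from h import *
from scipy.optimize import least_squares
D=[([-1.358,.423639,1.63053,0,1.0886,-.01901],[143.498,-607.816,196.59],[-3.11935,-.363214,.00023]),
([-.276543,.560692,1.950654,0,.630169,1.638308],[506.02,-131.25,16.72],[3.095206,-.537746,.00012]),
([-.276575,.597913,1.953092,0,.590465,1.638372],[506.1,-131.3,-3.3],[3.0952,-.538,0]),
([.299562,.185716,2.374795,-.752264,.110704,2.447072],[448.6,123.3,125.2],[-3.003,-.234,-.776])]
def fk(q,p):
    a1,d1,l2,a3,l3,L=p
    rz=lambda a:R.from_euler('z',a); ry=lambda a:R.from_euler('y',a)
    R1=rz(q[0]);R2=R1*ry(q[1]);R3=R2*ry(q[2]);R5=R3*rz(q[3])*ry(q[4]);R6=R5*rz(q[5])
    P=np.array([0,0,d1])+R1.apply([a1,0,0])+R2.apply([0,0,l2])+R3.apply([a3,0,l3])+R5.apply([0,0,L])
    return P,R6
def fit():
    f=lambda p:np.concatenate([fk(q,p)[0]-x for q,x,_ in D])
    s=least_squares(f,[0,300,450,0,400,250]); return s.x,s.fun
E
python3 - <<'E'
from arm import *
p,r=fit(); print(p.round(1),r.round(1))
for q,x,o in D: print((fk(q,p)[1].inv()*R.from_rotvec(o)).as_euler('zyx',degrees=True).round(2))
g=cv2.imread('pics/w5.png',0)
H=[]
for u,v in((244,115),(353,109),(357,233),(257,239)):
    w=g[v-8:v+9,u-8:u+9].astype(float); m=np.clip(w.max()*0.6-w,0,None)
    yy,xx=np.mgrid[v-8:v+9,u-8:u+9]; H.append(((m*xx).sum()/m.sum(),(m*yy).sum()/m.sum()))
H=np.array(H);print(H.round(2))
# bed order in bed frame: image up=+x, left=+y
S=[(1,1),(1,-1),(-1,-1),(-1,1)]
def f(s):
    B=bedR(s[2]); O=np.array([s[0],s[1],60])
    return np.concatenate([proj('w5',O+B.apply([a*s[3],b*s[4],10]))-h for (a,b),h in zip(S,H)])
s=least_squares(f,[521,143,9,45,38],diff_step=1e-3,x_scale=[10,10,1,1,1]);print(s.x.round(2),s.fun.round(2))
M=[(275,142),(328,140),(330,207),(280,210)]
def f2(t):
    B=bedR(t[2]); O=np.array([t[0],t[1],60])
    return np.concatenate([proj('w5',O+B.apply([a*t[3],b*t[4],10]))-h for (a,b),h in zip(S,M)])
t=least_squares(f2,[521,143,9,26,20],diff_step=1e-3,x_scale=[10,10,1,1,1]);print('mouth',t.x.round(2),t.fun.round(1))
# knob head top centre z=101
print('knob',atz('w5',114,163,101))
# profile lines across the mouth using hole pose
B=bedR(s.x[2]);O=np.array([s.x[0],s.x[1],60])
for ax,rg in((0,range(-32,33)),(1,range(-26,27))):
    row=[]
    for k in np.array(rg,float):
        vals=[]
        for w in (-12,-9,9,12):
            P=[k,w,10] if ax==0 else [w,k,10]
            u,v=proj('w5',O+B.apply(P)); vals.append(cv2.getRectSubPix(g,(1,1),(float(u),float(v)))[0,0])
        row.append(int(np.mean(vals)))
    print('xy'[ax],list(zip(rg,row)))
E
```

```text
[  6.2 305.5 553.1  75.3 481.3 323. ] [-11.6  -2.5  -0.1  -2.7 -11.6   1.1  -2.9 -11.5   1.3   2.   -9.7  -2.3]
[90.  0.  0.]
[90. -0. -0.]
[9.e+01 0.e+00 1.e-02]
[ 8.984e+01 -8.000e-02  0.000e+00]
[[243.86 114.79]
 [353.02 108.85]
 [355.94 232.74]
 [256.72 238.51]]
[527.53 148.26  10.14  44.89  37.53] [ 2.44 -1.69  1.28  2.25 -2.64  1.86 -1.92 -1.71]
mouth [528.37 147.4    5.44  25.05  18.89] [ 3.  -3.   3.1  1.9 -3.   3.8 -3.5 -2.1]
knob [500.5 265.4 101. ]
x [(-32, 174), (-31, 173), (-30, 174), (-29, 174), (-28, 175), (-27, 175), (-26, 174), (-25, 167), (-24, 156), (-23, 137), (-22, 139), (-21, 167), (-20, 177), (-19, 177), (-18, 178), (-17, 178), (-16, 177), (-15, 178), (-14, 179), (-13, 179), (-12, 178), (-11, 180), (-10, 179), (-9, 179), (-8, 179), (-7, 180), (-6, 178), (-5, 180), (-4, 180), (-3, 181), (-2, 181), (-1, 181), (0, 181), (1, 181), (2, 181), (3, 181), (4, 181), (5, 181), (6, 182), (7, 182), (8, 182), (9, 182), (10, 182), (11, 183), (12, 184), (13, 184), (14, 184), (15, 184), (16, 183), (17, 183), (18, 172), (19, 145), (20, 123), (21, 106), (22, 90), (23, 87), (24, 91), (25, 113), (26, 145), (27, 173), (28, 181), (29, 181), (30, 180), (31, 181), (32, 181)]
y [(-26, 184), (-25, 183), (-24, 183), (-23, 181), (-22, 178), (-21, 170), (-20, 154), (-19, 141), (-18, 145), (-17, 175), (-16, 181), (-15, 180), (-14, 178), (-13, 178), (-12, 180), (-11, 181), (-10, 181), (-9, 182), (-8, 181), (-7, 179), (-6, 178), (-5, 178), (-4, 177), (-3, 181), (-2, 181), (-1, 180), (0, 180), (1, 177), (2, 178), (3, 179), (4, 180), (5, 180), (6, 179), (7, 179), (8, 181), (9, 182), (10, 182), (11, 181), (12, 179), (13, 178), (14, 174), (15, 166), (16, 137), (17, 105), (18, 117), (19, 145), (20, 167), (21, 177), (22, 180), (23, 181), (24, 179), (25, 176), (26, 175)]
```

```bash
sed -i 's/a1,d1,l2,a3,l3,L=p/a1,d1,l2,a3,l3,L,b=p/; s/R1.apply(\[a1,0,0\])/R1.apply([a1,b,0])/; s/\[0,300,450,0,400,250\]/[0,300,450,0,400,250,0]/' arm.py
python3 - <<'E'
from arm import *
p,r=fit(); print(p.round(1),r.round(1))
print(ctrl.get_obs()['qvel'].round(3), ctrl.get_obs()['ee_pos'].round(1))
H=np.array([[243.86,114.79],[353.02,108.85],[355.94,232.74],[256.72,238.51]]);S=[(1,1),(1,-1),(-1,-1),(-1,1)]
def f(s):
    B=R.from_rotvec(s[3:6])*bedR(9); O=s[:3]
    return np.concatenate([proj('w5',O+B.apply([a*45,b*37.5,10]))-h for (a,b),h in zip(S,H)])
s=least_squares(f,[525,145,60,0,0,0],x_scale=[10,10,10,.1,.1,.1],diff_step=1e-4);print(s.x.round(3),s.fun.round(2))
B=(R.from_rotvec(s.x[3:6])*bedR(9)).as_matrix();print(B.round(3))
# external cameras, holes visible? project holes from this pose
for n in('scene0','side0'):
    print(n,[proj(n,s.x[:3]+B@[a*45,b*37.5,10]) for a,b in S],proj(n,s.x[:3]+B@[0,0,10]))
E
```

```text
[ -1.5 312.  566.9  78.6 485.4 337.   11.6] [-0.3 -0.1  0.  -0.1 -0.2 -0.1 -0.1 -0.2 -0.1 -0.2  0.8  0.2]
[-0.038 -0.028  0.006  0.378  0.018 -0.517] [448.8 124.6 124.7]
[526.208 145.574  60.      0.      0.      0.   ] [ 6.84 -0.69  5.78  5.25 -0.54  5.16  0.08 -0.31]
[[ 0.855 -0.156 -0.494]
 [ 0.135  0.988 -0.078]
 [ 0.5    0.     0.866]]
scene0 [array([361.4, 285. ]), array([340.2, 264.9]), array([361.8, 256.9]), array([382.4, 275.8])] [361.6 270.5]
side0 [array([317.4, 212.3]), array([327., 231.]), array([292.7, 253.3]), array([284.5, 233.8])] [305.3 232.5]
```

```bash
sed -i 's/np.array(\[fx\*x\*s+cx,fy\*y\*s+cy\]).round(1)/np.array([fx*x*s+cx,fy*y*s+cy])/' h.py
cat >> arm.py <<'E'
P0,_=fit()
lo=np.array([-3,-.9,.09,-1.31,.11,-2.54]);hi=np.array([3,2.11,2.58,4.45,2.69,2.54])
def ik(T,Rt,seeds=None):
    best=None
    for q0 in ([.2,.5,1.9,0,.4,1.6],[.2,.5,1.9,0,.4,-1.5],[.2,.5,2.,3,.3,-1.5],[.2,.5,2,3,.3,1.5]):
        f=lambda q:np.concatenate([(fk(q,P0)[0]-T)/10,(Rt*(fk(q,P0)[1]*R.from_euler('z',90,degrees=True)).inv()).as_rotvec()*10])
        s=least_squares(f,q0,bounds=(lo,hi))
        if best is None or s.cost<best.cost-1e-6: best=s
    return best.x.round(3),best.cost.round(4)
E
python3 - <<'E'
from arm import *
H=np.array([[243.86,114.79],[353.02,108.85],[355.94,232.74],[256.72,238.51]]);S=[(1,1),(1,-1),(-1,-1),(-1,1)]
def f(s):
    B=R.from_rotvec(s[3:6])*bedR(9); O=s[:3]
    return np.concatenate([proj('w5',O+B.apply([a*45,b*37.5,10]))-h for (a,b),h in zip(S,H)])
s=least_squares(f,[525,145,60,0,0,0],x_scale=[10,10,10,.1,.1,.1]);print(s.x.round(3),s.fun.round(2))
B=(R.from_rotvec(s.x[3:6])*bedR(9)).as_matrix();print(B.round(3))
for tilt in (30,25,20):
  for h in (0,15,60):
    for fl in (180,):
      Bt=R.from_euler('z',9,degrees=True)*R.from_euler('y',-tilt,degrees=True)
      O=np.array([526,146,60]); T=O+bedR(9).apply([0,0,h])-Bt.apply([0,0,7.3])
      for half in (0,180):
        print(tilt,h,half,*ik(T,Bt*R.from_euler('x',180,degrees=True)*R.from_euler('z',half,degrees=True)))
E
```

```text
[ 5.26980e+02  1.47995e+02  6.18860e+01  4.00000e-03 -3.10000e-02
  5.70000e-02] [-0.04 -0.22 -0.04 -0.04 -0.33  0.15  0.41  0.14]
[[ 0.83  -0.213 -0.515]
 [ 0.182  0.977 -0.11 ]
 [ 0.527 -0.002  0.85 ]]
30 0 0 [ 0.289  0.462  2.249  3.779  0.111 -2.09 ] 0.0
30 0 180 [0.289 0.462 2.249 3.779 0.111 1.051] 0.0
30 15 0 [ 0.298  0.426  2.267  3.912  0.11  -2.217] 0.0058
30 15 180 [0.298 0.426 2.267 3.912 0.11  0.925] 0.0058
30 60 0 [ 0.307  0.3    2.274 -0.841  0.11   2.54 ] 0.0353
30 60 180 [ 0.319  0.303  2.284 -1.128  0.11  -0.304] 0.0238
25 0 0 [ 0.287  0.448  2.184 -0.607  0.11   2.294] 0.0132
25 0 180 [ 0.287  0.448  2.184 -0.607  0.11  -0.847] 0.0132
25 15 0 [ 0.284  0.412  2.204 -0.524  0.11   2.208] 0.0005
25 15 180 [ 0.284  0.412  2.204 -0.524  0.11  -0.934] 0.0005
25 60 0 [ 0.291  0.298  2.235 -0.312  0.185  1.999] 0.0
25 60 180 [ 0.291  0.298  2.235 -0.312  0.185 -1.142] 0.0
20 0 0 [ 0.273  0.447  2.137 -0.187  0.215  1.863] 0.0
20 0 180 [ 0.273  0.447  2.137 -0.187  0.215 -1.278] 0.0
20 15 0 [ 0.275  0.412  2.148 -0.172  0.238  1.849] 0.0
20 15 180 [ 0.275  0.412  2.148 -0.172  0.238 -1.292] 0.0
20 60 0 [ 0.282  0.303  2.176 -0.137  0.318  1.818] 0.0
20 60 180 [ 0.282  0.303  2.176 -0.137  0.318 -1.323] 0.0
```

The jig yaw is about 12° and the arm is near its wrist singularity at full tilt. I'll set the carrier back on the mat and regrasp it with the tool tilted 12° about the closing axis. The tool then only needs about 18° of tilt at the jig.

Run:
```python
from h import *
move([506.1,-131.1,60],R.from_rotvec([3.0952,-.538,0]))
```

```text
shift cm [  5.73 -25.57  -6.47] turn [  3.09  29.08 -27.88]
```

Request:
{"api": "servo_tool", "payload": {"increments": [[0,-3,4,0.5,5,-4.7,-1],[1,-7,6,1,10,-9.4,-1],[2,-11,6,1.5,15,-14,-1],[3,-15,5,2,20,-18.6,-1],[4,-19,2,2.5,25,-23.3,-1],[5.7,-23,-2,3.1,29.1,-27.9,-1],[5.7,-25.6,-5,3.1,29.1,-27.9,-1],[5.7,-25.6,-6.5,3.1,29.1,-27.9,-1],[5.7,-25.6,-6.5,3.1,29.1,-27.9,-1],[5.7,-25.6,-6.5,3.1,29.1,-27.9,-1],[5.7,-25.6,-6.5,3.1,29.1,-27.9,-1],[5.7,-25.6,-6.5,3.1,29.1,-27.9,-1]]}}

```text
t: 7.37
ee_pos: [505.4, -132.4, 60.8]
orientation: [-3.096, 0.534, 0.002]
ft_force: [-0.2, 0.7, -1.2]
width: 11.8
grasp_force: 30.0
```

Run:
```python
from h import *
move([506.1,-131.1,-2.8],R.from_rotvec([3.0952,-.538,0])); print(ctrl.get_obs()['qvel'].round(3))
Rn=R.from_rotvec([3.0952,-.538,0]); y=np.radians(-19.7)
print('tilt12',12*np.array([-np.sin(y),np.cos(y)]),'ex*-6.4',-6.4*np.array([np.cos(y),np.sin(y)]))
```

```text
shift cm [ 0.07  0.13 -6.36] turn [-0.02 -0.06 -0.14]
[ 0.021 -0.028  0.002 -0.007 -0.004  0.01 ]
tilt12 [ 4.0451431  11.29764654] ex*-6.4 [-6.02541149  2.15740965]
```

Request:
{"api": "servo_tool", "payload": {"increments": [[0.07,0.13,-3,0,0,-0.1,-1],[0.07,0.13,-5,0,0,-0.1,-1],[0.07,0.13,-6,0,0,-0.1,-1],[0.07,0.13,-6.36,0,0,-0.1,-1],[0.07,0.13,-6.36,0,0,-0.1,-1],[0.07,0.13,-6.36,0,0,-0.1,-1],[0.07,0.13,-6.36,0,0,-0.1,0.0],[0.07,0.13,-6.36,0,0,-0.1,0.0],[0.07,0.13,-6.36,0,0,-0.1,0.0],[0.07,0.13,-6.36,0,0,-0.1,0.0],[-0.53,0.35,-6.08,4,11.3,-0.1,0.0],[-0.53,0.35,-6.08,4,11.3,-0.1,0.0],[-0.53,0.35,-6.08,4,11.3,-0.1,0.0],[-0.53,0.35,-6.08,4,11.3,-0.1,0.0]]}}

```text
t: 8.53
ee_pos: [501.5, -130.0, -0.8]
orientation: [-3.046, 0.529, 0.317]
ft_force: [-0.7, -0.4, -0.8]
width: 43.9
grasp_force: 0.0
```

Request:
{"api": "servo_tool", "payload": {"increments": [[0,0,0,0,0,0,-1],[0,0,0,0,0,0,-1],[0,0,0,0,0,0,-1],[0,0,0,0,0,0,-1],[0,0,0,0,0,0,-1],[0,0,0,0,0,0,-1],[0,0,0,0,0,0,-1],[0,0,0,0,0,0,-1]]}}

```text
t: 9.2
ee_pos: [500.4, -129.5, -0.2]
orientation: [-3.045, 0.528, 0.321]
ft_force: [-1.3, 1.5, 1.7]
width: 11.7
grasp_force: 30.0
```

Run:
```python
from arm import *
o=ctrl.get_obs(); print(o['ee_pos'].round(1),o['orientation'].round(3),o['width'])
C=R.from_euler('z',-19.7,degrees=True); Rn=R.from_rotvec(o['orientation'])
print('TCP in carrier',C.inv().apply(o['ee_pos']-[506.1,-131,4]).round(1),'rel',(C.inv()*Rn).as_matrix().round(3))
rel=C.inv()*Rn
# observe pose: carrier centre 35 mm downhill, 80 off the floor
B=bedR(12.3);O=np.array([527,147.5,60])
for off in([-50,0,70],[-40,0,80],[-60,0,60]):
    T=O+B.apply(np.array(off)+C.inv().apply(o['ee_pos']-[506.1,-131,4])); print(off,T.round(1),*ik(T,B*rel)); move(T,B*rel)
```

```text
[ 5.004e+02 -1.295e+02 -2.000e-01] [-3.045  0.528  0.321] 11.732274580874233
TCP in carrier [-5.9 -0.5 -4.2] rel [[ 0.978  0.    -0.208]
 [ 0.    -1.    -0.002]
 [-0.208  0.002 -0.978]]
[-50, 0, 70] [447.7 129.7  89. ] [ 0.271  0.283  2.267 -0.069  0.279  1.69 ] 0.0
shift cm [-5.27 25.92  8.92] turn [ -1.96 -30.32  31.26]
[-40, 0, 80] [451.3 130.4 102.7] [ 0.27   0.255  2.252 -0.059  0.322  1.68 ] 0.0
shift cm [-4.91 26.   10.29] turn [ -1.96 -30.32  31.26]
[-60, 0, 60] [444.1 128.9  75.3] [ 0.271  0.313  2.281 -0.082  0.235  1.704] 0.0
shift cm [-5.62 25.84  7.56] turn [ -1.96 -30.32  31.26]
```

Request:
{"api": "servo_tool", "payload": {"increments": [[0,0,4,0,0,0,-1],[0,0,8,0,0,0,-1],[-0.5,2,12,-0.3,-5,5.2,-1],[-2,6,15,-0.7,-10,10.4,-1],[-3,10,17,-1,-15,15.6,-1],[-4,14,17,-1.3,-20,20.8,-1],[-5,18,16,-1.7,-25,26,-1],[-5,22,13,-2,-30.3,31.3,-1],[-5,26,9.6,-2,-30.3,31.3,-1],[-5,26,9.6,-2,-30.3,31.3,-1],[-5,26,9.6,-2,-30.3,31.3,-1],[-5,26,9.6,-2,-30.3,31.3,-1],[-5,26,9.6,-2,-30.3,31.3,-1],[-5,26,9.6,-2,-30.3,31.3,-1],[-5,26,9.6,-2,-30.3,31.3,-1],[-5,26,9.6,-2,-30.3,31.3,-1]]}}

```text
t: 10.53
ee_pos: [451.3, 129.5, 96.4]
orientation: [-3.055, -0.327, -0.486]
ft_force: [-0.2, -0.3, -0.7]
width: 11.8
grasp_force: 30.0
```

```bash
cat > bed.py <<'E'
from arm import *
S=[(1,1),(1,-1),(-1,-1),(-1,1)]
def holes(n,guess):
    g=cv2.imread('pics/'+n+'.png',0);H=[]
    for a,b in guess:
        u,v=int(round(a)),int(round(b))
        w=g[v-12:v+13,u-12:u+13]; m=(w<0.6*np.median(w)).astype(np.uint8)
        k,l,st,ce=cv2.connectedComponentsWithStats(m); 
        i=1+min(range(k-1),key=lambda i:(st[i+1][4]<15)*100+np.linalg.norm(ce[i+1]-12)); 
        d=np.clip(0.8*np.median(w)-w.astype(float),0,None)*cv2.dilate((l==i).astype(np.uint8),np.ones((3,3)))
        yy,xx=np.mgrid[v-12:v+13,u-12:u+13]; H.append([(d*xx).sum()/d.sum(),(d*yy).sum()/d.sum()]); print(st[i][4],end=' ')
    return np.array(H)
E
python3 - <<'E'
from bed import *
o=ctrl.get_obs(); print(o['ee_pos'].round(1),o['orientation'].round(3),o['qvel'].round(3),o['qpos'].round(3),o['width'])
grab('wrist','w6')
B=bedR(12.3);O=np.array([527,147.5,60.])
G=[proj('w6',O+B.apply([a*45,b*37.5,10])) for a,b in S];print(np.array(G).round(1))
H=holes('w6',G);print(H.round(1))
def f(s,fixed):
    Bt=R.from_rotvec(s[3:6])*bedR(12.3) if not fixed else bedR(s[2])
    Oo=s[:3] if not fixed else np.array([s[0],s[1],60])
    return np.concatenate([proj('w6',Oo+Bt.apply([a*45,b*37.5,10]))-h for (a,b),h in zip(S,H)])
s=least_squares(f,[527,147,12.3],args=(1,),x_scale=[10,10,3]);print('fix',s.x.round(2),s.fun.round(2))
t=least_squares(f,[527,147,60,0,0,0],args=(0,),x_scale=[10,10,10,.1,.1,.1]);print('free',t.x.round(3),t.fun.round(2))
g=cv2.imread('pics/w6.png',0);B=bedR(s.x[2]);O=np.array([s.x[0],s.x[1],60])
for ax,rg in((0,[*range(-29,-18),*range(17,30)]),(1,[*range(-24,-13),*range(13,25)])):
    row=[]
    for k in rg:
        P=[[k,w,10] if ax==0 else [w,k,10] for w in (-12,-9,9,12)]
        row.append((k,int(np.mean([cv2.getRectSubPix(g,(1,1),tuple(map(float,proj('w6',O+B.apply(p)))))[0,0] for p in P]))))
    print('xy'[ax],row)
E
```

```text
[451.3 129.5  96.4] [-3.055 -0.327 -0.486] [ 0.003  0.005  0.002 -0.003 -0.004  0.005] [ 0.268  0.267  2.258 -0.065  0.302  1.685] 11.809395966655625
[[250.4  71.4]
 [383.7  71.2]
 [373.5 216.5]
 [261.8 216.7]]
146 145 80 85 [[248.6  70.2]
 [383.4  69.7]
 [373.6 214.9]
 [260.5 215.5]]
fix [527.72 148.17  12.44] [ 0.79 -0.09 -0.82 -0.06 -0.69  0.14  0.72  0.07]
free [ 5.27246e+02  1.48066e+02  6.18350e+01  8.00000e-03 -2.50000e-02
  3.00000e-03] [-0.09 -0.16  0.08 -0.12 -0.54  0.16  0.56  0.17]
x [(-29, 181), (-28, 181), (-27, 181), (-26, 178), (-25, 181), (-24, 177), (-23, 148), (-22, 131), (-21, 140), (-20, 170), (-19, 184), (17, 187), (18, 187), (19, 176), (20, 148), (21, 119), (22, 103), (23, 89), (24, 92), (25, 110), (26, 156), (27, 182), (28, 184), (29, 183)]
y [(-24, 189), (-23, 186), (-22, 182), (-21, 182), (-20, 163), (-19, 150), (-18, 138), (-17, 162), (-16, 188), (-15, 184), (-14, 181), (13, 184), (14, 179), (15, 176), (16, 161), (17, 117), (18, 109), (19, 144), (20, 171), (21, 181), (22, 183), (23, 186), (24, 184)]
```

View pics/w6.png

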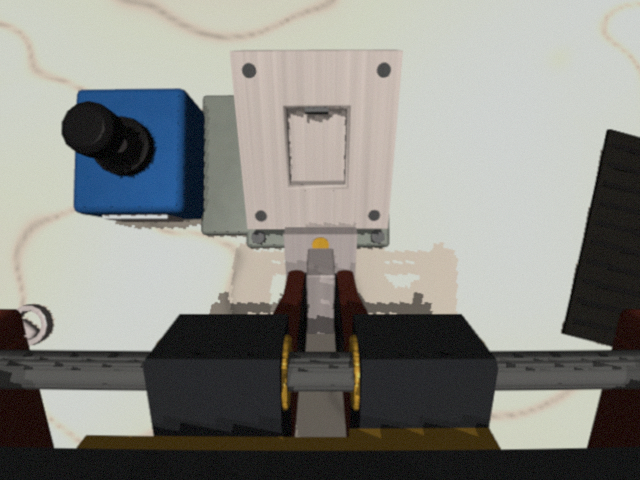

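The wrist view, with the arm steady, shows the holes at (249,70), (383,70), (374,215) and (260,215), the recess centred near (318,146), and the carrier held squarely at (320,240). Bed fit: origin (527.5,148.1,60), yaw 12.4°.

```bash
cat > tgt.py <<'E'
from bed import *
B=bedR(12.4);O=np.array([527.5,148.1,60.]);tc=np.array([-5.9,0,-4.2])
REL=R.from_matrix([[.978,0,-.208],[0,-1,0],[-.208,0,-.978]])
def go(off):
    T=O+B.apply(np.array(off)+tc); print(off,T.round(1)); move(T,B*REL); return T
def where():
    o=ctrl.get_obs(); Q=R.from_rotvec(o['orientation'])*REL.inv()
    print('carrier in bed',(B.inv().apply(o['ee_pos']-Q.apply(tc)-O)).round(2),'rot',np.degrees((B.inv()*Q).as_rotvec()).round(2),'F bed',B.inv().apply(o['ft_force']).round(1),'w',o['width'].round(1),'t',o['t'])
E
python3 - <<'E'
from tgt import *
where()
for z in(25,12):
    T=go([-.7,0,z]); print(*ik(T,B*REL))
E
```

```text
Traceback (most recent call last):
  File "tgt.py", line 8, in where
    print('carrier in bed',(B.inv().apply(o['ee_pos']-Q.apply(tc)-O)).round(2),'rot',np.degrees((B.inv()*Q).as_rotvec()).round(2),'F bed',B.inv().apply(o['ft_force']).round(1),'w',o['width'].round(1),'t',o['t'])
                                                                                                                                                                                    ^^^^^^^^^^^^^^^^
AttributeError: 'float' object has no attribute 'round'
```

```bash
sed -i "s/o\['width'\].round(1)/round(o['width'],1)/" tgt.py
python3 - <<'E'
from tgt import *
where()
for z in(25,12):
    T=go([-.7,0,z]); print(*ik(T,B*REL))
E
```

```text
carrier in bed [-43.97  -1.69  74.87] rot [-0.22 -0.05 -0.1 ] F bed [-0.4  0.8 -1.6] w 11.5 t 10.5833
[-0.7, 0, 25] [511.8 144.6  74.7]
shift cm [ 6.06  1.51 -2.16] turn [0.13 0.08 0.2 ]
[ 0.263  0.386  2.141 -0.048  0.301  1.661] 0.0
[-0.7, 0, 12] [518.1 146.   63.5]
shift cm [ 6.69  1.65 -3.28] turn [0.13 0.08 0.2 ]
[ 0.262  0.417  2.131 -0.051  0.28   1.663] 0.0
```

Request:
{"api": "servo_tool", "payload": {"increments": [[3,0.8,-0.6,0.1,0.1,0.2,-1],[5,1.3,-1.6,0.1,0.1,0.2,-1],[6.06,1.51,-2.16,0.1,0.1,0.2,-1],[6.06,1.51,-2.16,0.1,0.1,0.2,-1],[6.4,1.58,-2.8,0.1,0.1,0.2,-1],[6.64,1.64,-3.2,0.1,0.1,0.2,-1],[6.64,1.64,-3.2,0.1,0.1,0.2,-1],[6.64,1.64,-3.2,0.1,0.1,0.2,-1],[6.64,1.64,-3.2,0.1,0.1,0.2,-1]]}}

```text
t: 11.33
ee_pos: [516.3, 146.6, 63.7]
orientation: [-3.053, -0.335, -0.48]
ft_force: [-0.1, -0.8, -1.3]
width: 11.9
grasp_force: 30.0
```

Run:
```python
from tgt import *
where()
for z in(10,8,6,4,0): go([-.7,0,z])
```

```text
carrier in bed [-2.    0.99 12.97] rot [0.03 0.13 0.11] F bed [-0.9 -0.8 -1. ] w 11.9 t 11.3333
[-0.7, 0, 10] [519.1 146.2  61.7]
shift cm [ 0.28 -0.04 -0.19] turn [ 0.05 -0.12 -0.11]
[-0.7, 0, 8] [520.1 146.5  60. ]
shift cm [ 0.38 -0.02 -0.37] turn [ 0.05 -0.12 -0.11]
[-0.7, 0, 6] [521.  146.7  58.3]
shift cm [ 0.47  0.   -0.54] turn [ 0.05 -0.12 -0.11]
[-0.7, 0, 4] [522.  146.9  56.5]
shift cm [ 0.57  0.03 -0.71] turn [ 0.05 -0.12 -0.11]
[-0.7, 0, 0] [524.  147.3  53.1]
shift cm [ 0.77  0.07 -1.06] turn [ 0.05 -0.12 -0.11]
```

Request:
{"api": "servo_tool", "payload": {"increments": [[0.2,-0.04,-0.1,0,-0.1,-0.1,-1],[0.28,-0.04,-0.19,0,-0.1,-0.1,-1],[0.33,-0.03,-0.28,0,-0.1,-0.1,-1],[0.38,-0.02,-0.37,0,-0.1,-0.1,-1],[0.38,-0.02,-0.37,0,-0.1,-0.1,-1],[0.38,-0.02,-0.37,0,-0.1,-0.1,-1]]}}

```text
t: 11.83
ee_pos: [520.8, 146.6, 59.8]
orientation: [-3.053, -0.332, -0.483]
ft_force: [0.1, 0.4, -0.8]
width: 11.6
grasp_force: 30.0
```

Run:
```python
from tgt import *
where()
```

```text
carrier in bed [-0.17 -0.05  7.51] rot [-0.04  0.01  0.02] F bed [-0.2  0.4 -0.8] w 11.6 t 11.8333
```

Request:
{"api": "servo_tool", "payload": {"increments": [[0.02,0.01,-0.1,0,0,0,-1],[0.07,0.02,-0.19,0,0,0,-1],[0.11,0.03,-0.28,0,0,0,-1],[0.16,0.03,-0.37,0,0,0,-1],[0.16,0.03,-0.37,0,0,0,-1],[0.16,0.03,-0.37,0,0,0,-1]]}}

```text
t: 12.33
ee_pos: [521.1, 146.7, 56.1]
orientation: [-3.053, -0.332, -0.481]
ft_force: [-7.0, -1.1, 7.8]
width: 12.0
grasp_force: 30.0
```

Run:
```python
from tgt import *
where()
```

```text
carrier in bed [-1.68 -0.02  4.12] rot [-0.04  0.11  0.04] F bed [-2.2  0.4 10.3] w 12.0 t 12.3333
```

Request:
{"api": "servo_tool", "payload": {"increments": [[0.06,0.01,-0.1,0,0,0,-1],[0.12,0.03,-0.2,0,0,0,-1],[0.15,0.03,-0.26,0,0,0,-1],[0.15,0.03,-0.26,0,0,0,-1],[0.15,0.03,-0.26,0,0,0,-1]]}}

```text
t: 12.75
ee_pos: [521.5, 146.7, 53.1]
orientation: [-3.054, -0.332, -0.478]
ft_force: [-10.3, -0.4, 8.9]
width: 11.9
grasp_force: 30.0
```

Run:
```python
from tgt import *
where()
```

```text
carrier in bed [-2.85 -0.07  1.29] rot [-0.04  0.23  0.04] F bed [-4.4  1.8 12.8] w 11.9 t 12.75
```

Request:
{"api": "servo_tool", "payload": {"increments": [[0.06,0.01,-0.1,0,0,0,-1],[0.12,0.03,-0.2,0,0,0,-1],[0.15,0.03,-0.26,0,0,0,-1],[0.15,0.03,-0.26,0,0,0,-1],[0.15,0.03,-0.26,0,0,0,-1]]}}

```text
t: 13.17
ee_pos: [524.4, 147.3, 51.8]
orientation: [-3.053, -0.332, -0.482]
ft_force: [-10.5, -1.2, 19.2]
width: 11.9
grasp_force: 30.0
```

Run:
```python
from tgt import *
where()
```

```text
carrier in bed [-0.96 -0.13 -1.36] rot [-0.04  0.05  0.03] F bed [ 0.5  1.1 21.9] w 11.9 t 13.1667
```

The carrier is seated by feel (z about 0, 22 N). I'll release and back off along the tool axis, then press the rib top with shut fingers, pad end last.

Request:
{"api": "servo_tool", "payload": {"increments": [[0,0,0,0,0,0,-0.3],[0,0,0,0,0,0,-0.3],[0,0,0,0,0,0,-0.3],[0,0,0,0,0,0,-0.3],[-0.3,-0.06,0.95,0,0,0,-0.3],[-0.6,-0.13,1.9,0,0,0,-0.3],[-0.9,-0.2,2.8,0,0,0,-0.3],[-1.2,-0.26,3.8,0,0,0,-0.3],[-1.2,-0.26,3.8,0,0,0,-1],[-1.2,-0.26,3.8,0,0,0,-1],[-1.2,-0.26,3.8,0,0,0,-1],[-1.2,-0.26,3.8,0,0,0,-1]]}}

```text
t: 14.17
ee_pos: [513.3, 144.9, 88.9]
orientation: [-3.053, -0.332, -0.483]
ft_force: [-0.2, 0.8, 0.3]
width: 7.4
grasp_force: 0.0
```

Run:
```python
from tgt import *
where(); o=ctrl.get_obs(); TR=R.from_rotvec(o['orientation'])
print('tcp bed',B.inv().apply(o['ee_pos']-O).round(1),'tip(-21) bed',B.inv().apply(o['ee_pos']-TR.apply([0,0,21])-O).round(1),'tool z bed',B.inv().apply(TR.apply([0,0,1])).round(3))
grab('wrist','w7'); g=cv2.imread('pics/w7.png')
for n,P in dict(plate=[[23*a,17*b,10] for a,b in S],ribtop=[[16*a,6*b,34] for a,b in S],mouth=[[26*a,20*b,10] for a,b in S]).items():
    print(n,[proj('w7',O+B.apply(p)).round(1).tolist() for p in P])
# profile along bed x at plane z=10, y=+-11 (off rib) and along y at x=0
gg=cv2.cvtColor(g,cv2.COLOR_BGR2GRAY)
for y in(-12,12): print('y',y,[(k,int(cv2.getRectSubPix(gg,(1,1),tuple(map(float,proj('w7',O+B.apply([k,y,10])))))[0,0])) for k in range(14,31)])
```

```text
carrier in bed [ 7.73 -0.12 36.49] rot [-0.04  0.01  0.02] F bed [0.2 0.9 0.3] w 7.4 t 14.1667
tcp bed [ 1.8 -0.1 32.3] tip(-21) bed [ 6.2 -0.1 52.8] tool z bed [-0.208 -0.001 -0.978]
plate [[289.5, 217.6], [350.3, 217.6], [347.5, 285.2], [292.4, 285.3]]
ribtop [[308.2, 249.8], [331.6, 249.8], [330.8, 300.1], [309.1, 300.2]]
mouth [[283.9, 212.7], [355.9, 212.7], [352.2, 289.2], [287.7, 289.3]]
y -12 [(14, 150), (15, 148), (16, 150), (17, 150), (18, 151), (19, 151), (20, 136), (21, 126), (22, 125), (23, 124), (24, 118), (25, 108), (26, 134), (27, 175), (28, 183), (29, 181), (30, 184)]
y 12 [(14, 149), (15, 151), (16, 149), (17, 149), (18, 151), (19, 150), (20, 136), (21, 125), (22, 126), (23, 126), (24, 118), (25, 97), (26, 118), (27, 173), (28, 180), (29, 179), (30, 182)]
```

Request:
{"api": "servo_tool", "payload": {"increments": [[0.1,0,-0.3,0,0,0,-1],[0.3,0.06,-0.7,0,0,0,-1],[0.5,0.11,-1.09,0,0,0,-1],[0.5,0.11,-1.09,0,0,0,-1],[0.5,0.11,-1.09,0,0,0,-1]]}}

```text
t: 14.63
ee_pos: [518.2, 145.9, 77.4]
orientation: [-3.053, -0.332, -0.482]
ft_force: [0.2, 0.2, -0.2]
width: 0.3
grasp_force: 0.0
```

Request:
{"api": "servo_tool", "payload": {"increments": [[0.1,0.02,-0.17,0,0,0,-1],[0.2,0.04,-0.35,0,0,0,-1],[0.2,0.04,-0.35,0,0,0,-1]]}}

```text
t: 14.88
ee_pos: [520.5, 146.4, 74.4]
orientation: [-3.053, -0.332, -0.483]
ft_force: [-0.1, 0.5, -0.8]
width: 0.3
grasp_force: 0.0
```

```bash
cat >> tgt.py <<'E'
def tip(L=21):
    o=ctrl.get_obs(); TR=R.from_rotvec(o['orientation'])
    print('tip bed',B.inv().apply(o['ee_pos']-TR.apply([0,0,L])-O).round(2),'F bed',B.inv().apply(o['ft_force']).round(1),'w',round(o['width'],1),'t',o['t'])
E
python3 - <<'E'
from tgt import *
tip()
E
```

```text
tip bed [ 5.31 -0.16 36.61] F bed [-0.4  0.5 -0.6] w 0.3 t 14.8833
```

Request:
{"api": "servo_tool", "payload": {"increments": [[0.1,0.02,-0.17,0,0,0,-1],[0.1,0.02,-0.17,0,0,0,-1],[0.1,0.02,-0.17,0,0,0,-1]]}}

```text
t: 15.13
ee_pos: [521.4, 146.6, 72.9]
orientation: [-3.053, -0.332, -0.483]
ft_force: [-0.4, -0.2, 0.9]
width: 0.7
grasp_force: 0.0
```

Request:
{"api": "servo_tool", "payload": {"increments": [[0.1,0.02,-0.17,0,0,0,-1],[0.1,0.02,-0.17,0,0,0,-1],[0.1,0.02,-0.17,0,0,0,-1]]}}

```text
t: 15.38
ee_pos: [523.0, 146.9, 71.7]
orientation: [-3.052, -0.332, -0.485]
ft_force: [-0.7, 0.4, 4.1]
width: 0.7
grasp_force: 2.1
```

Run:
```python
from tgt import *
tip()
```

```text
tip bed [ 6.13 -0.17 33.  ] F bed [1.5 0.5 3.8] w 0.7 t 15.3833
```

Request:
{"api": "servo_tool", "payload": {"increments": [[0.1,0.02,-0.17,0,0,0,-1],[0.1,0.02,-0.17,0,0,0,-1],[0.1,0.02,-0.17,0,0,0,-1]]}}

```text
t: 15.63
ee_pos: [524.1, 147.2, 69.9]
orientation: [-3.052, -0.332, -0.486]
ft_force: [0.8, 0.3, 3.1]
width: -0.1
grasp_force: 1.2
```

Request:
{"api": "servo_tool", "payload": {"increments": [[0.1,0.02,-0.17,0,0,0,-1],[0.1,0.02,-0.17,0,0,0,-1],[0.1,0.02,-0.17,0,0,0,-1]]}}

```text
t: 15.88
ee_pos: [524.5, 147.3, 69.2]
orientation: [-3.052, -0.332, -0.486]
ft_force: [-9.7, -1.7, 23.3]
width: 0.6
grasp_force: 12.9
```

Run:
```python
from tgt import *
tip()
```

```text
tip bed [ 6.26 -0.14 30.11] F bed [ 3.1  0.4 25.1] w 0.6 t 15.8833
```

It gave about 3 mm at 4 N and then went solid at 25 N. I'll back off and check the edge profile again from the same viewpoint.

Request:
{"api": "servo_tool", "payload": {"increments": [[-0.6,-0.13,1.0,0,0,0,-1],[-1.12,-0.24,1.97,0,0,0,-1],[-1.12,-0.24,1.97,0,0,0,-1],[-1.12,-0.24,1.97,0,0,0,-1]]}}

```text
t: 16.22
ee_pos: [513.1, 144.7, 87.6]
orientation: [-3.053, -0.332, -0.484]
ft_force: [0.3, -0.4, 0.4]
width: 0.4
grasp_force: 0.0
```

Run:
```python
from tgt import *
tip(); grab('wrist','w8')
gg=cv2.imread('pics/w8.png',0)
s=lambda x,y:int(cv2.getRectSubPix(gg,(1,1),tuple(map(float,proj('w8',O+B.apply([x,y,10])))))[0,0])
for y in(-12,12): print('y',y,[(k,s(k,y)) for k in range(14,31)])
for x in(-14,0,14): print('x',x,[(k,s(x,k)) for k in [*range(-24,-11),*range(12,25)]])
# template check: shift of the same profile w7->w8
```

```text
tip bed [ 5.32 -0.16 51.85] F bed [ 0.4 -0.4  0.3] w 0.4 t 16.2167
y -12 [(14, 158), (15, 155), (16, 155), (17, 157), (18, 156), (19, 155), (20, 153), (21, 155), (22, 149), (23, 120), (24, 110), (25, 104), (26, 124), (27, 160), (28, 178), (29, 178), (30, 178)]
y 12 [(14, 155), (15, 156), (16, 154), (17, 154), (18, 155), (19, 154), (20, 154), (21, 156), (22, 149), (23, 119), (24, 104), (25, 81), (26, 122), (27, 170), (28, 176), (29, 176), (30, 176)]
x -14 [(-24, 154), (-23, 153), (-22, 150), (-21, 148), (-20, 139), (-19, 138), (-18, 135), (-17, 115), (-16, 132), (-15, 131), (-14, 129), (-13, 122), (-12, 74), (12, 96), (13, 128), (14, 131), (15, 132), (16, 128), (17, 96), (18, 106), (19, 134), (20, 147), (21, 150), (22, 152), (23, 153), (24, 152)]
x 0 [(-24, 159), (-23, 156), (-22, 153), (-21, 151), (-20, 146), (-19, 141), (-18, 131), (-17, 116), (-16, 142), (-15, 135), (-14, 131), (-13, 134), (-12, 148), (12, 142), (13, 138), (14, 149), (15, 155), (16, 151), (17, 112), (18, 105), (19, 139), (20, 165), (21, 176), (22, 177), (23, 179), (24, 176)]
x 14 [(-24, 181), (-23, 179), (-22, 176), (-21, 175), (-20, 156), (-19, 138), (-18, 128), (-17, 125), (-16, 157), (-15, 152), (-14, 151), (-13, 154), (-12, 158), (12, 155), (13, 154), (14, 154), (15, 155), (16, 152), (17, 105), (18, 93), (19, 125), (20, 161), (21, 174), (22, 178), (23, 181), (24, 179)]
```

Run:
```python
from tgt import *
for n in('w7','w8'):
    gg=cv2.imread(f'pics/{n}.png',0)
    s=lambda x,y:int(cv2.getRectSubPix(gg,(1,1),tuple(map(float,proj(n,O+B.apply([x,y,10])))))[0,0])
    for y in(-15,15): print(n,'y',y,[(k,s(k,y)) for k in range(-31,-15)])
# side camera: plate edges too
move(O+B.apply([0,0,100]),B*REL)
```

```text
w7 y -15 [(-31, 32), (-30, 27), (-29, 35), (-28, 30), (-27, 31), (-26, 36), (-25, 30), (-24, 33), (-23, 32), (-22, 32), (-21, 31), (-20, 30), (-19, 31), (-18, 32), (-17, 29), (-16, 31)]
w7 y 15 [(-31, 36), (-30, 34), (-29, 35), (-28, 28), (-27, 31), (-26, 32), (-25, 31), (-24, 30), (-23, 35), (-22, 31), (-21, 34), (-20, 33), (-19, 32), (-18, 33), (-17, 32), (-16, 34)]
w8 y -15 [(-31, 64), (-30, 109), (-29, 141), (-28, 145), (-27, 146), (-26, 146), (-25, 142), (-24, 147), (-23, 133), (-22, 129), (-21, 129), (-20, 132), (-19, 130), (-18, 130), (-17, 130), (-16, 129)]
w8 y 15 [(-31, 68), (-30, 92), (-29, 134), (-28, 148), (-27, 146), (-26, 148), (-25, 156), (-24, 151), (-23, 134), (-22, 130), (-21, 131), (-20, 129), (-19, 129), (-18, 129), (-17, 132), (-16, 133)]
shift cm [-3.44 -0.74  5.94] turn [ 0.05 -0.   -0.01]
```

The plate is flush at both ends; its edges sit at −24 and +22 in the face plane. Next is the knob.

Run:
```python
from tgt import *
print(atz('w6',89,128,101),tri(('scene0',399,299),('side0',291,195)))
Rt=R.from_euler('z',12.4,degrees=True)*R.from_euler('x',180,degrees=True)
move([501,266,150],Rt); print(*ik([501,266,150],Rt),*ik([501,266,52],Rt))
```

```text
[499.9 266.5 101. ] [500.6 267.2  91.4]
shift cm [-1.21 12.12  6.28] turn [-3.820e+00  1.757e+01 -1.000e-02]
[ 0.468  0.399  1.795 -0.     0.947  1.822] 0.0 [ 0.468  0.545  1.843 -0.     0.753  1.822] 0.0
```

Request:
{"api": "servo_tool", "payload": {"increments": [[-0.8,-0.2,3.5,0,0,0,-0.5],[-1.2,1,6.3,-1.2,5.5,0,0.5],[-1.2,4,6.3,-2.4,11,0,0.6],[-1.2,8,6.3,-3.8,17.6,0,0.6],[-1.2,12.1,6.3,-3.8,17.6,0,0.6],[-1.2,12.1,6.3,-3.8,17.6,0,0.6],[-1.2,12.1,6.3,-3.8,17.6,0,0.6],[-1.2,12.1,6.3,-3.8,17.6,0,0.6],[-1.2,12.1,6.3,-3.8,17.6,0,0.6]]}}

```text
t: 17.02
ee_pos: [500.4, 264.5, 149.6]
orientation: [3.123, 0.338, -0.003]
ft_force: [-0.8, -0.1, -0.8]
width: 56.9
grasp_force: 0.0
```

Run:
```python
from tgt import *
o=ctrl.get_obs();print(o['ee_pos'].round(1),o['qvel'].round(3))
grab('wrist','w9'); g=cv2.imread('pics/w9.png'); 
u,v=map(int,proj('w9',[500.3,266.5,101])); print(u,v)
hsv=cv2.cvtColor(g,cv2.COLOR_BGR2HSV)
m=((g.max(2)<60)).astype(np.uint8)
ys,xs=slice(v-60,v+60),slice(u-60,u+60)
for y in range(v-48,v+49,4): print(''.join('#' if g[y,x].max()<60 else ('b' if hsv[y,x,1]>120 else '.') for x in range(u-60,u+61,2)))
```

```text
[500.4 264.5 149.6] [-0.012 -0.011  0.001  0.003  0.002  0.001]
317 244
.....bbbbbbbbbbbbbbbbbbbbbbbbbbbbbbbbbbbbbbbbbbbbbbb.........
.....bbbbbbbbbbbbbbbbbbbbbbbbbbbbbbbbbbbbbbbbbbbbbbbb###.....
.....bbbbbbbbbbbbbbbbbb##########bbbbbbbbbbbbbbbbbbb......#..
.....bbbbbbbbbbbbbbb################bbbbbbbbbbbbbbbb.#..#.#..
.....##bbbbbbbbbbbb###################bbbbbbbbbbbbbb###.#####
.....#bbbbbbbbbbbb######################bbbbbbbbbb#######...#
.....#bbbbbbbbb##########################bbbbbbbbbb#.........
.....#bbbbbbbbbb#########################b#bbbbbbbb#.........
.....b#bbbbbbbbb#########################bbbbbbbbbb#.........
......bbbbbbbbbb#########################bbbbbbbbbb#.........
......#bbbbbbbbb########################bbbbbbbbbbb#.........
......bbbbbb#bbb#######################bbbbbbbbbbbbb.........
......bbbbbbbbbbb######################bbbbbbbbbbbbb....##...
......bbbbbbbbbbbb####################bbbbbbbbbbbbbb###.#####
......bbbbbbbbbbbbb##################bbbbbbbbbbbbbbb####..###
......bbbbbbbbbbbbbbb##############bbbbbbbbbbbbbbbbb#.##.##.#
......bbbbbbbbbbbbbbbbbbb#######bbbbbbbbbbbbbbbbbbb###.###.##
......bbbbbbbbbbbbbbbbbbbbbbbb#bbbbbbb#bbbbbbbbbbbb######.###
......bbbbbbbbbbbbbbbbbbbbbbbbbbbbbbbbbb#bbbbbbbbb###########
........bbbbbbbbbbbbbbbbbbbbbb#b#####bb#bb###b##bb...........
#............................................................
#............................................................
#............................................................
#............................................................
#............................................................
```

Run:
```python
from tgt import *
k=atz('w9',312.2,236,101);print(k)
Rt=R.from_euler('z',12.4,degrees=True)*R.from_euler('x',180,degrees=True)
move([k[0],k[1],52],Rt)
for n in('scene0','side0'): print(n,proj(n,[*k[:2],101]))
```

```text
[505.  270.8 101. ]
shift cm [ 0.44  0.64 -9.8 ] turn [ 0.02 -0.09  0.06]
scene0 [398.81214174 299.17097107]
side0 [292.50512022 190.60598307]
```

Request:
{"api": "servo_tool", "payload": {"increments": [[0.37,0.6,-2,0,0,0,0.6],[0.37,0.6,-5,0,0,0,0.6],[0.37,0.6,-7.5,0,0,0,0.6],[0.37,0.6,-9,0,0,0,0.6],[0.37,0.6,-9.8,0,0,0,0.6],[0.37,0.6,-9.8,0,0,0,0.6],[0.37,0.6,-9.8,0,0,0,-1],[0.37,0.6,-9.8,0,0,0,-1],[0.37,0.6,-9.8,0,0,0,-1],[0.37,0.6,-9.8,0,0,0,-1],[0.37,0.6,-9.8,0,0,0,-1],[0.37,0.6,-9.8,0,0,0,-1],[0.37,0.6,-9.8,0,0,0,-1],[0.37,0.6,-9.8,0,0,0,-1]]}}

```text
t: 18.23
ee_pos: [505.2, 271.4, 52.9]
orientation: [3.123, 0.34, 0.0]
ft_force: [0.1, -4.1, 4.6]
width: 28.7
grasp_force: 30.0
```

Request:
{"api": "servo_tool", "payload": {"increments": [[0,0,0.2,0,0,0,-1],[0,0,0.4,0,0,0,-1],[0,0,0.6,0,0,0,-1],[0,0,0.8,0,0,0,-1],[0,0,1.0,0,0,0,-1],[0,0,1.0,0,0,0,-1],[0,0,1.0,0,0,0,-1]]}}

```text
t: 18.82
ee_pos: [505.0, 271.3, 62.0]
orientation: [3.123, 0.34, -0.0]
ft_force: [5.3, -3.7, -7.9]
width: 29.1
grasp_force: 30.0
```

Request:
{"api": "servo_tool", "payload": {"increments": [[0,0,0.1,0,0,0,-1],[0,0,0.2,0,0,0,-1],[0,0,0.2,0,0,0,-1],[0,0,0.2,0,0,0,-1]]}}

```text
t: 19.15
ee_pos: [505.1, 271.3, 63.8]
orientation: [3.123, 0.34, -0.0]
ft_force: [5.0, -2.2, -8.5]
width: 28.4
grasp_force: 30.0
```

Request:
{"api": "servo_tool", "payload": {"increments": [[0,0,0.1,0,0,0,-1],[0,0,0.2,0,0,0,-1],[0,0,0.2,0,0,0,-1],[0,0,0.2,0,0,0,-1]]}}

```text
t: 19.48
ee_pos: [505.0, 271.3, 65.2]
orientation: [3.123, 0.34, -0.001]
ft_force: [7.5, -2.6, -14.0]
width: 28.8
grasp_force: 30.0
```

The force is up to 14 N, above the 8 N spring, so the knob is at its stop. I'll hold there, release and retreat upward.

Request:
{"api": "servo_tool", "payload": {"increments": [[0,0,0.05,0,0,0,-1],[0,0,0.05,0,0,0,-1],[0,0,0.05,0,0,0,-1],[0,0,0.05,0,0,0,-1],[0,0,0.05,0,0,0,-1],[0,0,0.05,0,0,0,-1],[0,0,0.05,0,0,0,-1],[0,0,0.05,0,0,0,-1],[0,0,0.05,0,0,0,-1],[0,0,0.05,0,0,0,-1],[0,0,0.05,0,0,0,-1],[0,0,0.05,0,0,0,-1]]}}

```text
t: 20.48
ee_pos: [505.0, 271.3, 65.2]
orientation: [3.123, 0.34, -0.001]
ft_force: [7.7, -1.9, -18.3]
width: 28.5
grasp_force: 30.0
```

Request:
{"api": "servo_tool", "payload": {"increments": [[0,0,0,0,0,0,0.6],[0,0,0,0,0,0,0.6],[0,0,0,0,0,0,0.6],[0,0,0,0,0,0,0.6],[0,0,0,0,0,0,0.6],[0,0,0,0,0,0,0.6],[0,0,3,0,0,0,0.6],[0,0,6,0,0,0,0.6],[0,0,9,0,0,0,0.6],[0,0,9,0,0,0,0.6],[0,0,9,0,0,0,0.6],[0,0,9,0,0,0,0.6]]}}

```text
t: 21.48
ee_pos: [504.4, 271.6, 156.7]
orientation: [-3.123, -0.339, 0.001]
ft_force: [0.5, 0.1, -0.1]
width: 70.5
grasp_force: 0.0
```

Run:
```python
from tgt import *
o=ctrl.get_obs();print(o['ee_pos'].round(1),o['ft_force'].round(1))
grab('side','s9'); grab('scene','c9')
a0=cv2.imread('pics/side0.png',0).astype(int)
a9=cv2.imread('pics/s9.png',0).astype(int)
# mat (square carrier), bottle, handpiece, wrench unchanged?  knob column profile before/after
for n,(x0,x1,y0,y1) in dict(square=(318,346,362,390),bottle=(440,480,296,362),hp=(418,446,254,304),wrench=(180,242,195,218)).items():
    print(n,np.abs(a0-a9)[y0:y1,x0:x1].mean().round(1))
print(a0[180:212:2,292],a9[180:212:2,292])
# plate edge in scene/side: gap profile from final side view along bed x, y=12
gg=cv2.imread('pics/s9.png',0)
for y in(-13,13):
  print([(k,int(cv2.getRectSubPix(gg,(1,1),tuple(map(float,proj('s9',O+B.apply([k,y,10])))))[0,0])) for k in range(-30,31,2)])
```

```text
[504.4 271.6 156.7] [ 0.5  0.1 -0.1]
square 4.5
bottle 6.2
hp 6.0
wrench 7.6
[166 167 167 162 109  10  22  29   3   9  36  59  54   9   7   6] [173 175 175 168 112   7   5   2   5   5  37  61  57   3   7   3]
[(-30, 153), (-28, 154), (-26, 151), (-24, 143), (-22, 121), (-20, 125), (-18, 136), (-16, 133), (-14, 132), (-12, 134), (-10, 136), (-8, 134), (-6, 133), (-4, 134), (-2, 134), (0, 135), (2, 134), (4, 136), (6, 134), (8, 137), (10, 135), (12, 134), (14, 132), (16, 136), (18, 134), (20, 136), (22, 133), (24, 96), (26, 64), (28, 125), (30, 152)]
[(-30, 128), (-28, 128), (-26, 128), (-24, 134), (-22, 131), (-20, 117), (-18, 106), (-16, 80), (-14, 60), (-12, 59), (-10, 61), (-8, 59), (-6, 59), (-4, 59), (-2, 58), (0, 58), (2, 60), (4, 60), (6, 58), (8, 58), (10, 59), (12, 58), (14, 59), (16, 96), (18, 114), (20, 110), (22, 113), (24, 96), (26, 69), (28, 103), (30, 151)]
```

The knob is back at rest, the carrier is still flush, and the bystanders show no change beyond image noise. Handing in.

```bash
python3 -c "
from workcell import ctrl
print(ctrl.close_job())"
```

```text
the job is handed in; nothing more can be done
None
```

The oblong carrier is pressed flush into the jig recess, rib outwards; the lock knob was pulled to its stop, held about a second and released, and the job was handed in at about 21.5 s with the robot clear of everything.

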